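Load the sloped display tray of a granola stall

ROBOT

A 6-joint arm with a two-finger parallel gripper is mounted at the origin on the work surface. World frame = base frame: x ahead of the robot, y to its left, z up, the work surface at z = 0. Lengths are in m, angles in rad, forces in N, time in s.
With the tool pointing down it reaches from about 0.425 to 0.95 m from the base axis. Payload 3.5 kg.
Tool frame: the origin (TCP) lies at the very end of the fingers, on their centre line; the grasp point (between the pads) lies 19 mm behind it; z points along the fingers, y is the line along which they close (so a half turn about z gives the same grasp; the last joint's range is limited). The gripper opens to 85 mm and grips with 20 to 120 N. Pads are 22 mm wide; open, the fingers measure 114 mm over their backs; the gripper's body (76 mm by 85 mm) begins 54 mm behind the grasp point. The pads swing forward as they close: fully open they stand 13 mm farther back than shut.
Start: joints at [-1.378, 0.286, 1.577, -0, 1.279, -0.15], TCP at [0.227, -0.636, 0.231] pointing down, gripper open.
Joint ranges: [-2.77, 2.77], [-0.9, 2.22], [0.21, 2.48], [-1.53, 4.67], [0.24, 2.81], [-2.84, 2.84]. Speed limits (rad/s): [2.79, 2.79, 3.14, 3.14, 3.14, 3.14].

INTERFACE

Orientations are given as a unit quaternion [x, y, z, w].
In Python, from plant import ctrl gives the robot as it stands.
- The arm moves only by the tool carry_out, never from a script. Its argument "deltas" is one flat list of numbers, 6 for each row, row after row: the shift along the tool's x, y, z in m, then the turn, a rotation vector about the tool's x, y, z in rad. A call has 1 to 5 rows; each row is the pose to reach, as a shift and turn from the pose commanded when the call began, along the tool's axes at that moment; what a row does not reach only later rows make up. A row lasts 1/8 s, in which the tool goes at most 62.5 mm and 10.7 degrees, less where a joint would pass 70% of its speed; a pose out of reach is approached as far as the arm can. A call with a gripper value outside its range is refused whole. "grip" is the opening in per cent of the stroke, from 0 (shut) to 100 (fully open), set as the call begins (left out, the last holds). The fingers move at their own pace and stop on an object; "grip_force" is the grip in N (left out, the last holds). Time passes only in rows, so rows that repeat a pose let the fingers close. It gives the time, the measured TCP pose, the force, the opening and the grip force at its end, in the units of the state.
- ctrl.get_state(): the state, without advancing time (a new reading comes with each control period).
- ctrl.read_camera(name): name is "side" or "top" or "wrist"; returns (picture, depth): 480x640x3 uint8, red, green, blue; 480x640 float32, m along the optical axis (not along the pixel's ray), 0 where there is no reading.
- ctrl.camera_model(name): a dict with "intrinsics" (3x3 intrinsics, pixels), "extrinsics" (4x4, takes a point from world to camera coordinates); the wrist camera has in their place "hand_eye" (4x4, takes a point from camera to tool coordinates, whose origin is the TCP and whose axes are the flange's). Camera axes: x right, y down, z forward; pixel columns grow to the right and rows downward; lengths in m; the calibration is good to about 2 mm. The wrist camera is an equidistant fisheye: a pixel r from the principal point sees the ray r / f radians off the axis. A picture is of the moment at which its call begins: read the wrist's pose just before it. camera_model takes no time and is no camera call.
- ctrl.sign_off(): hands the job in; it is judged then, once.
Trained networks look in the newest picture that a camera, given by its name, has taken for a name from the list of things; names that differ only in an ending like _2 or _b are one class to them, and where a whole thing is asked for, a point or a joint stands for the part that bears it (a point fixed in the world has none). Each returns a list of dicts, best first, with "score" (0 to 1); they miss things now and then, are a little off and sometimes report something else, mostly with a low value. They report only what shows in the picture. A call takes as long as a camera call.
- ctrl.find_in(camera, query): "uv" ([column, row] in pixels, amid what is visible of it).
The state is a dict: "time": time; "qpos": joint angles; "dq": joint speeds; "joint_efforts": joint torques, N m; "eef_pos": TCP position; "tcp_rot": TCP orientation; "contact_force": force on the tool from outside, world axes, zero at the start; "wrist_torque": the same for the moment, N m; "opening": opening from 0.0 (shut) to 1.0 (fully open); "finger_force": force on a finger pad.
Only numpy, scipy, OpenCV 4.12 (cv2) and the standard library are available. Lean on these libraries where they do the work, as an engineer would, in place of code of your own. Each camera call takes 0.05 s, during which the arm holds its last target. There are 200 camera calls.

TASK

Stock the sloped plywood display tray. First set the squat round jar down on the upper half of one lane and slide it down along the lane's floor until it rests against the back stop; then do the same with the low cardboard carton in the other lane, lengthwise along the lane. Leave both standing on the tray floor against the stop.

Things in the scene. Friction and masses are not known exactly. Their poses are not given: they have to be found in the camera images.
- squat_jar: The squat round jar: amber glass with a paper cover, a plain cylinder 60 mm in diameter and 72 mm tall, about 0.3 kg, standing upright on the counter (the other loose jar is slim and tall: 48 mm by 120 mm). Origin at the centre of its underside, z up through the cover.
- carton: The low cardboard carton with a paper label: 90 mm long (its x), 54 mm wide (its y), 60 mm tall, about 0.2 kg, lying flat on the counter (the other carton is a tall upright one, 52 x 52 x 125 mm). Origin at the centre of its underside, z up, x along its length.
- chute: Floor of the fixed plywood tray, sloping down 12 degrees away from the robot; the tray is turned up to 0.25 rad about the vertical. Origin: middle of the floor's top face, 46 mm above the counter; x down the slope to the stop, z square off the floor, y across. Floor starts at x = -125 mm (open upper end). Two lanes, centred at y = +60 and -60 mm, 109 mm wide, walls 12 mm high.
- stop (a point): Middle of the back stop's face, at floor level: x = 115 mm in the chute's frame, same axes. The stop is a plain wooden strip across both lanes, 10 mm thick, 35 mm high. Against it the jar's origin is at chute x = 85 mm, the carton's at 70 mm. Things do not slide down the wooden floor by themselves (friction about 1): push or draw them down.

How it is judged:
By the outcome, as a careful person would: the job done as asked, in the order asked, and still so for the second after the job is handed in, with the robot touching nothing.
It also fails if it takes over 72 s, if anything falls off the work surface, if the arm or the gripper's body presses on something with over 40 N, if the wrist force passes 120 N, or if a joint passes its speed limit or range.

## Working session

There is one attempt and no reset: what is moved stays moved. The work goes in short steps, Python scripts to look and compute and a tool call to move; the robot and the scene stay as the last step left them, time stands still between calls to the robot, and variables do not carry over. Pictures are saved under pics/ and viewed, at most 10 in all, crops included, and the job is handed in when it is done.

Besides the shell and the picture viewer there is one more tool, called after "Emit:" by a JSON object that holds its "api" and its "payload". carry_out: Moves the arm, as the interface text tells. Its arguments: {"type":"object","properties":{"deltas":{"type":"array"},"grip":{"type":"number"},"grip_force":{"type":"number"}},"required":["deltas"]}

```bash
mkdir -p pics; ls
cat > h.py <<'E'
import numpy as np, cv2
from scipy.spatial.transform import Rotation as R
from plant import ctrl
def world_cloud(name):
    pic,d=ctrl.read_camera(name); m=ctrl.camera_model(name)
    K=np.array(m["intrinsics"]);T=np.linalg.inv(np.array(m["extrinsics"]))
    v,u=np.mgrid[0:480,0:640]
    P=np.stack([(u-K[0,2])/K[0,0]*d,(v-K[1,2])/K[1,1]*d,d],-1)@T[:3,:3].T+T[:3,3]
    P[d==0]=np.nan
    return pic,d,P
E
python3 - <<'E'
from h import *
s=ctrl.get_state(); print(s)
for c in("top","side"):
    pic,d,P=world_cloud(c); np.savez(f"{c}.npz",pic=pic,P=P)
    cv2.imwrite(f"pics/{c}0.png",pic[...,::-1])
    for q in("squat_jar","carton","chute","stop"):
        for r in ctrl.find_in(c,q)[:3]:
            u,v=map(int,np.round(r["uv"])); print(c,q,round(r["score"],2),u,v,np.round(P[v,u],3))
E
```

```text
pics
{'time': 0.0, 'qpos': array([-1.37801917e+00,  2.87184531e-01,  1.57817255e+00, -2.36309650e-05,
        1.27860811e+00, -1.49998657e-01]), 'dq': array([-2.06814266e-04, -2.56699169e-03,  5.13463105e-04,  1.38374772e-04,
       -1.86332190e-03,  8.60671382e-05]), 'joint_efforts': array([ 6.58942936e-04, -4.05981016e+01, -2.92623550e+01, -7.29238195e-05,
        5.66245973e-03,  5.13968942e-06]), 'eef_pos': array([ 0.22676518, -0.63507058,  0.22993701]), 'tcp_rot': array([ 9.85347732e-01,  1.70553331e-01, -3.66795591e-05, -1.18575713e-03]), 'contact_force': array([ 0.64626492,  0.30868826, -0.12182599]), 'wrist_torque': array([ 0.00030095,  0.01686764, -0.05004229]), 'finger_force': 0.0, 'opening': 0.9987160823284552}
top squat_jar 0.95 394 301 [ 0.464 -0.214  0.072]
top carton 0.6 421 221 [ 0.611 -0.27   0.063]
top carton 0.42 222 269 [0.529 0.098 0.055]
top chute 0.61 222 268 [0.53  0.098 0.059]
top stop 0.64 221 269 [0.528 0.099 0.061]
side squat_jar 0.92 386 224 [ 0.464 -0.185  0.059]
side carton 0.65 319 199 [ 0.612 -0.25   0.045]
side chute 0.72 308 344 [0.534 0.119 0.045]
side stop 0.63 308 344 [0.534 0.119 0.045]
```

View pics/top0.png

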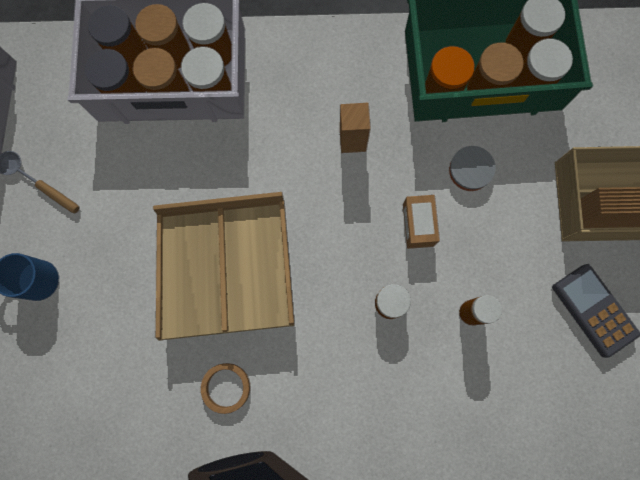

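View pics/side0.png

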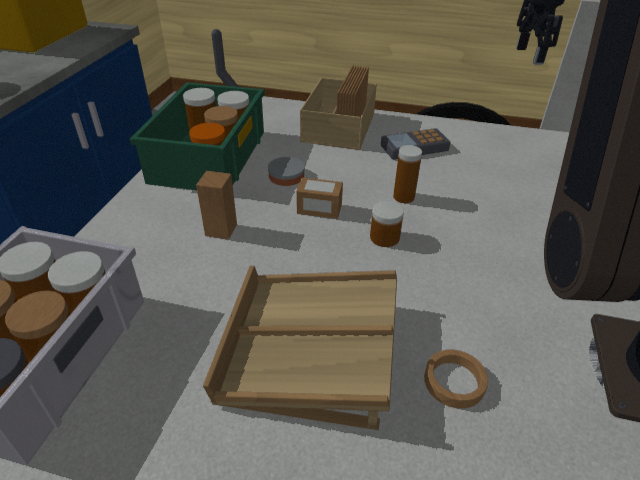

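The top picture shows the tray centred at about (222,268) with its stop at the far edge (row ~200). The squat jar is at (393,301), the low carton at (422,221), the slim jar at (482,310) and the tall carton at (355,128). The side picture agrees with this. Next I'll fit the poses.

Run:
```python
from h import *
Z=np.load("top.npz");P=Z["P"];pic=Z["pic"]
def sel(u0,u1,v0,v1,zl,zh):
    Q=P[v0:v1,u0:u1].reshape(-1,3);return Q[(Q[:,2]>zl)&(Q[:,2]<zh)]
q=sel(365,425,275,335,.062,.085)
c,r=cv2.minEnclosingCircle(q[:,:2].astype(np.float32)*1000);print("jar",c,r,np.median(q[:,2]),q[:,:2].mean(0))
q=sel(395,450,185,255,.053,.075)
print("carton",cv2.minAreaRect(q[:,:2].astype(np.float32)*1000),np.median(q[:,2]),q[:,:2].mean(0))
# tray floor
a=P[215:320,170:212].reshape(-1,3);b=P[215:315,232:275].reshape(-1,3);q=np.vstack([a,b]);q=q[~np.isnan(q[:,0])]
A=np.c_[q[:,:2],np.ones(len(q))];k=np.linalg.lstsq(A,q[:,2],rcond=None)[0]
res=q[:,2]-A@k;g=abs(res)<.006;k=np.linalg.lstsq(A[g],q[g,2],rcond=None)[0]
n=np.r_[-k[:2],1];n/=np.linalg.norm(n);print("n",n,"slope",np.degrees(np.arccos(n[2])),"yaw",np.arctan2(n[1],n[0]),"rms",res[g].std(),g.mean())
# tall points over floor: walls & stop
W=P[180:350,145:305].reshape(-1,3);h=(W-[0,0,k[2]])@n
for yaw in [np.arctan2(n[1],n[0])]:
  pass
st=W[(h>.025)&(h<.045)&(W[:,0]>.5)]
print("stop",len(st),st.mean(0));rect=cv2.minAreaRect(st[:,:2].astype(np.float32)*1000);print(rect,cv2.boxPoints(rect))
fl=W[(h>-.006)&(h<.045)];rect=cv2.minAreaRect(fl[:,:2].astype(np.float32)*1000);print("tray",rect,cv2.boxPoints(rect).tolist())
print("k",k)
m=ctrl.camera_model("wrist");print(m)
```

```text
jar (465.25885009765625, -213.6613311767578) 29.85449981689453 0.07047812575498014 [ 0.46493503 -0.2134329 ]
carton ((616.6740112304688, -273.8935241699219), (90.70404052734375, 54.67279815673828), 3.1165006160736084) 0.0587837077375335 [ 0.61563478 -0.2737286 ]
n [0.20675149 0.01947792 0.97819959] slope 11.985665258029611 yaw 0.09393207567117424 rms 0.0018695668811874453 0.9983854226732788
stop 872 [0.65741548 0.10960334 0.05272714]
((658.05859375, 109.77406311035156), (13.936258316040039, 245.6433563232422), 5.267743110656738) [[639.8436   231.43727 ]
 [662.3961   -13.168629]
 [676.27356  -11.889145]
 [653.72107  232.71675 ]]
tray ((570.5806274414062, 115.98751068115234), (320.70379638671875, 275.1474609375), 5.369807720184326) [[398.05780029296875, 237.951171875], [423.80706787109375, -35.98879623413086], [743.1034545898438, -5.9761505126953125], [717.3541870117188, 267.96380615234375]]
k [-0.21135921 -0.01991201  0.15983988]
{'intrinsics': array([[371.64829954,   0.        , 316.95734943],
       [  0.        , 371.64829954, 234.00443572],
       [  0.        ,   0.        ,   1.        ]]), 'hand_eye': array([[ 6.19438810e-04, -9.48379213e-01, -3.17137960e-01,
         8.11569530e-02],
       [ 9.99999694e-01,  4.35637988e-04,  6.50469621e-04,
        -6.75649625e-04],
       [-4.78734524e-04, -3.17138266e-01,  9.48379192e-01,
        -1.42758870e-01],
       [ 0.00000000e+00,  0.00000000e+00,  0.00000000e+00,
         1.00000000e+00]])}
```

```bash
cat >> h.py <<'E'
YAW=.0928; O=np.array([.534,.098,.046])
RC=R.from_euler("ZY",[YAW,np.radians(12)])     # chute axes in world
FLIP=R.from_euler("x",np.pi)
def chute(x,y,z): return O+RC.apply([x,y,z])
def down(yaw): return R.from_euler("z",yaw)*FLIP
TILT=RC*FLIP
def delta(p,rot):
    s=ctrl.get_state(); r=R.from_quat(s["tcp_rot"])
    print("t",round(s["time"],2),"pos",np.round(s["eef_pos"],4),"F",np.round(s["contact_force"],1),"chute",np.round(RC.inv().apply(s["eef_pos"]-O),4),"open",round(s["opening"],3))
    print("delta",np.round(r.inv().apply(np.array(p)-s["eef_pos"]),4),np.round((r.inv()*rot).as_rotvec(),4))
E
python3 -c "
from h import *
delta([.465,-.2135,.2],down(YAW)); print(chute(-.07,.06,.06))"
```

```text
t 0.5 pos [ 0.2269 -0.6357  0.2313] F [-0.8  0.4 -0.4] chute [-0.4041 -0.7021  0.1035] open 1.005
delta [ 0.3662 -0.3176  0.0313] [-1.0e-04  0.0e+00  2.5e-01]
[0.4726853  0.15255289 0.11924267]
```

Emit:
{"api": "carry_out", "payload": {"deltas": [0.044, -0.038, 0, 0, 0, 0.05, 0.088, -0.076, 0, 0, 0, 0.1, 0.132, -0.114, 0, 0, 0, 0.15, 0.176, -0.152, 0, 0, 0, 0.2, 0.22, -0.19, 0, 0, 0, 0.25], "grip": 100, "grip_force": 40}}

```text
time: 1.12
eef_pos: [0.371, -0.3812, 0.2317]
tcp_rot: [0.999, 0.045, 0.0, 0.0]
contact_force: [0.9, 0.2, 0.3]
opening: 1.002
finger_force: 0.0
```

```bash
python3 -c "
from h import *
delta([.465,-.2135,.2],down(YAW))"
```

```text
t 1.12 pos [ 0.371  -0.3812  0.2317] F [0.9 0.2 0.3] chute [-0.2408 -0.462   0.1387] open 1.002
delta [ 0.1088 -0.1585  0.0316] [ 0.0008 -0.0006 -0.002 ]
```

Emit:
{"api": "carry_out", "payload": {"deltas": [0.03, -0.045, 0.005, 0, 0, 0, 0.06, -0.09, 0.015, 0, 0, 0, 0.09, -0.13, 0.025, 0, 0, 0, 0.109, -0.158, 0.032, 0, 0, 0, 0.109, -0.158, 0.032, 0, 0, 0]}}

```text
time: 1.75
eef_pos: [0.4645, -0.2133, 0.1988]
tcp_rot: [0.999, 0.048, -0.0, -0.0]
contact_force: [-0.7, -0.2, -0.0]
opening: 0.999
finger_force: 0.0
```

```bash
python3 -c "
from h import *
delta([.465,-.2135,.022],down(YAW))
pic,d=ctrl.read_camera('wrist');print([ (r['score'],r['uv']) for r in ctrl.find_in('wrist','squat_jar')[:2]])
cv2.imwrite('pics/w1.png',pic[...,::-1])"
```

```text
t 1.75 pos [ 0.4645 -0.2133  0.1988] F [-0.7 -0.2 -0. ] chute [-0.1277 -0.3036  0.1291] open 0.999
delta [0.0006 0.0003 0.1768] [-0.0009  0.0008  0.0038]
[(0.9, [318.0, 213.7])]
```

View pics/w1.png

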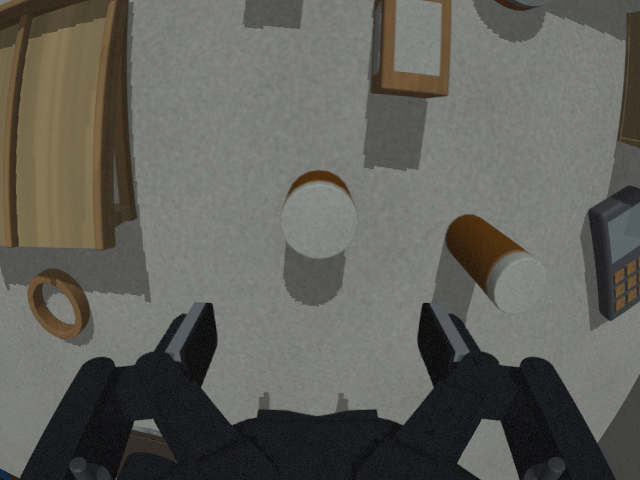

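The wrist picture shows the jar lid at (318,214), centred between the fingers (columns 215 and 420). The slim jar, at (500,270), is clear of them. I'll descend.

Emit:
{"api": "carry_out", "payload": {"deltas": [0, 0, 0.05, 0, 0, 0, 0, 0, 0.1, 0, 0, 0, 0, 0, 0.145, 0, 0, 0, 0, 0, 0.176, 0, 0, 0.003, 0, 0, 0.176, 0, 0, 0.003]}}

```text
time: 2.48
eef_pos: [0.462, -0.2154, 0.0211]
tcp_rot: [0.999, 0.044, -0.002, -0.002]
contact_force: [-0.8, 0.2, -0.2]
opening: 0.998
finger_force: 0.0
```

Emit:
{"api": "carry_out", "payload": {"deltas": [0, 0, 0, 0, 0, 0, 0, 0, 0, 0, 0, 0, 0, 0, 0, 0, 0, 0, 0, 0, 0, 0, 0, 0, 0, 0, 0, 0, 0, 0], "grip": 40, "grip_force": 40}}

```text
time: 3.1
eef_pos: [0.4656, -0.2167, 0.0257]
tcp_rot: [0.999, 0.045, 0.001, 0.001]
contact_force: [-2.6, -1.7, 5.5]
opening: 0.69
finger_force: 44.4
```

```bash
python3 -c "
from h import *
pic,d,P=world_cloud('side');cv2.imwrite('pics/s1.png',pic[120:320,280:520,::-1])
delta([.465,-.2135,.2],down(YAW))
p=chute(-.07,.06,.022+.05);delta(p,TILT)"
```

```text
t 3.15 pos [ 0.4656 -0.2166  0.0257] F [-0.6  0.1  6.5] chute [-0.0909 -0.307  -0.0401] open 0.696
delta [ 0.0002 -0.0027 -0.1743] [ 0.003  -0.0029 -0.0029]
t 3.15 pos [ 0.4656 -0.2166  0.0257] F [-0.6  0.1  6.5] chute [-0.0909 -0.307  -0.0401] open 0.696
delta [ 0.043  -0.3668 -0.1062] [ 0.0026 -0.2123 -0.0032]
```

Emit:
{"api": "carry_out", "payload": {"deltas": [0, 0, -0.01, 0, 0, 0, 0, 0, -0.04, 0, 0, 0, 0, 0, -0.08, 0, 0, 0, 0, 0, -0.12, 0, 0, 0, 0, 0, -0.14, 0, 0, 0]}}

```text
time: 3.78
eef_pos: [0.4645, -0.2156, 0.1658]
tcp_rot: [0.999, 0.045, 0.001, 0.001]
contact_force: [0.5, 0.6, -3.6]
opening: 0.691
finger_force: 44.5
```

```bash
python3 -c "
from h import *
p=chute(-.07,.06,.022+.06);delta(p,TILT)"
```

```text
t 3.77 pos [ 0.4645 -0.2156  0.1658] F [ 0.5  0.6 -3.6] chute [-0.121  -0.3058  0.0967] open 0.691
delta [ 0.0458 -0.366   0.0243] [ 0.0019 -0.2118 -0.0029]
```

Emit:
{"api": "carry_out", "payload": {"deltas": [0.005, -0.025, 0, 0, -0.02, 0, 0.012, -0.07, 0, 0, -0.06, 0, 0.018, -0.12, 0, 0, -0.1, 0, 0.024, -0.17, 0, 0, -0.14, 0, 0.03, -0.22, 0, 0, -0.18, 0]}}

```text
time: 4.4
eef_pos: [0.4735, 0.0082, 0.1631]
tcp_rot: [0.995, 0.045, -0.09, 0.004]
contact_force: [1.2, -0.3, -4.6]
opening: 0.693
finger_force: 44.5
```

```bash
python3 -c "
from h import *
p=chute(-.07,.06,.026+.05);delta(p,TILT)"
```

```text
t 4.4 pos [0.4735 0.0082 0.1631] F [ 1.2 -0.3 -4.6] chute [-0.0914 -0.0838  0.1003] open 0.693
delta [ 0.0203 -0.1439  0.0249] [-0.0004 -0.0282 -0.0029]
```

Emit:
{"api": "carry_out", "payload": {"deltas": [0.006, -0.045, 0.003, 0, -0.01, 0, 0.012, -0.09, 0.01, 0, -0.02, 0, 0.018, -0.125, 0.018, 0, -0.028, 0, 0.02, -0.144, 0.025, 0, -0.028, 0, 0.02, -0.144, 0.025, 0, -0.028, 0]}}

```text
time: 5.03
eef_pos: [0.4754, 0.1517, 0.1341]
tcp_rot: [0.993, 0.046, -0.105, 0.005]
contact_force: [-0.1, -0.3, -3.6]
opening: 0.692
finger_force: 44.6
```

```bash
python3 -c "
from h import *
p=chute(-.07,.06,.026);delta(p,TILT)
for c in ('side',):
  pic,d,P=world_cloud(c);cv2.imwrite('pics/s2.png',pic[200:450,180:500,::-1])
pic,d,P=world_cloud('top')
Q=P.reshape(-1,3);C=RC.inv().apply(np.nan_to_num(Q)-O)
"
```

```text
t 5.03 pos [0.4754 0.1517 0.1341] F [-0.1 -0.3 -3.6] chute [-0.0705  0.0589  0.0751] open 0.692
delta [ 0.0006 -0.0011  0.0491] [ 0.0003  0.0007 -0.001 ]
```

View pics/s2.png

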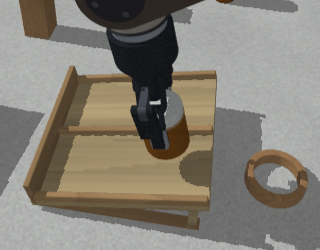

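The side crop shows the jar held over the upper half of the +y lane, square to the floor, with its base at about (170,150). I'll lower it.

Emit:
{"api": "carry_out", "payload": {"deltas": [0, 0, 0.02, 0, 0, 0, 0, -0.001, 0.035, 0, 0, 0, 0, -0.001, 0.041, 0, 0, 0, 0, -0.001, 0.043, 0, 0, 0, 0, -0.001, 0.043, 0, 0, 0]}}

```text
time: 5.75
eef_pos: [0.468, 0.1513, 0.0935]
tcp_rot: [0.994, 0.045, -0.103, 0.005]
contact_force: [0.4, -0.1, -3.5]
opening: 0.692
finger_force: 44.6
```

Emit:
{"api": "carry_out", "payload": {"deltas": [0, 0, 0.002, 0, 0, 0, 0, 0, 0.003, 0, 0, 0, 0, 0, 0.004, 0, 0, 0, 0, 0, 0.004, 0, 0, 0]}}

```text
time: 6.25
eef_pos: [0.4667, 0.1513, 0.0891]
tcp_rot: [0.994, 0.045, -0.104, 0.005]
contact_force: [0.2, 0.6, -3.2]
opening: 0.69
finger_force: 44.6
```

Emit:
{"api": "carry_out", "payload": {"deltas": [0, 0, 0.002, 0, 0, 0, 0, 0, 0.003, 0, 0, 0, 0, 0, 0.003, 0, 0, 0]}}

```text
time: 6.62
eef_pos: [0.4661, 0.1513, 0.0862]
tcp_rot: [0.994, 0.045, -0.104, 0.005]
contact_force: [0.0, 0.2, -3.2]
opening: 0.693
finger_force: 44.8
```

```bash
python3 -c "
from h import *
p=chute(.085,.06,.026);delta(p,TILT)"
```

```text
t 6.62 pos [0.4661 0.1513 0.0862] F [ 0.   0.2 -3.2] chute [-0.0697  0.0593  0.0262] open 0.693
delta [ 0.1547 -0.0011  0.0005] [-0.0006 -0.0013 -0.0029]
```

Emit:
{"api": "carry_out", "payload": {"deltas": [0, 0, 0.001, 0, 0, 0, 0, 0, 0.002, 0, 0, 0, 0, 0, 0.002, 0, 0, 0]}}

```text
time: 7.0
eef_pos: [0.4662, 0.1513, 0.086]
tcp_rot: [0.994, 0.045, -0.104, 0.005]
contact_force: [-2.7, -0.3, 6.2]
opening: 0.698
finger_force: 45.5
```

Emit:
{"api": "carry_out", "payload": {"deltas": [0, 0, 0.001, 0, 0, 0, 0, 0, 0.002, 0, 0, 0, 0, 0, 0.002, 0, 0, 0]}}

```text
time: 7.38
eef_pos: [0.4663, 0.1513, 0.086]
tcp_rot: [0.994, 0.045, -0.104, 0.005]
contact_force: [-4.8, -0.9, 13.4]
opening: 0.697
finger_force: 46.1
```

Emit:
{"api": "carry_out", "payload": {"deltas": [0.008, 0, -0.002, 0, 0, 0, 0.023, 0, -0.002, 0, 0, 0, 0.038, 0, -0.002, 0, 0, 0, 0.053, 0, -0.002, 0, 0, 0, 0.065, 0, -0.002, 0, 0, 0]}}

```text
time: 8.0
eef_pos: [0.5301, 0.1571, 0.0724]
tcp_rot: [0.994, 0.045, -0.104, 0.005]
contact_force: [-3.4, -0.2, 5.3]
opening: 0.692
finger_force: 45.6
```

```bash
python3 -c "
from h import *
p=chute(.085,.06,.026);delta(p,TILT)"
```

```text
t 8.0 pos [0.5301 0.1571 0.0724] F [-3.4 -0.2  5.3] chute [-0.0039  0.0592  0.0262] open 0.692
delta [ 0.0889 -0.0011  0.0002] [-0.0006 -0.001  -0.003 ]
```

Emit:
{"api": "carry_out", "payload": {"deltas": [0.015, 0, 0, 0, 0, 0, 0.032, 0, 0, 0, 0, 0, 0.05, 0, 0, 0, 0, 0, 0.068, 0, 0, 0, 0, 0, 0.08, 0, 0, 0, 0, 0]}}

```text
time: 8.62
eef_pos: [0.6083, 0.1641, 0.0557]
tcp_rot: [0.994, 0.045, -0.104, 0.005]
contact_force: [-2.6, -0.3, 5.2]
opening: 0.69
finger_force: 45.5
```

Emit:
{"api": "carry_out", "payload": {"deltas": [0.003, 0, 0, 0, 0, 0, 0.006, 0, 0, 0, 0, 0, 0.008, 0, 0, 0, 0, 0, 0.008, 0, 0, 0, 0, 0]}}

```text
time: 9.12
eef_pos: [0.6157, 0.1648, 0.0541]
tcp_rot: [0.994, 0.045, -0.103, 0.005]
contact_force: [-1.7, 0.1, 5.6]
opening: 0.696
finger_force: 45.4
```

```bash
python3 -c "
from h import *
p=chute(.085,.06,.026);delta(p,TILT)"
```

```text
t 9.12 pos [0.6157 0.1648 0.0541] F [-1.7  0.1  5.6] chute [0.0839 0.0589 0.0262] open 0.696
delta [ 0.0011 -0.0011  0.0002] [-0.0006 -0.002  -0.0029]
```

Emit:
{"api": "carry_out", "payload": {"deltas": [0.001, 0, 0, 0, 0, 0, 0.002, 0, 0, 0, 0, 0, 0.003, 0, 0, 0, 0, 0]}}

```text
time: 9.5
eef_pos: [0.6183, 0.165, 0.0536]
tcp_rot: [0.994, 0.045, -0.104, 0.005]
contact_force: [-3.6, 0.4, 9.1]
opening: 0.692
finger_force: 45.4
```

Emit:
{"api": "carry_out", "payload": {"deltas": [0.001, 0, 0, 0, 0, 0, 0.002, 0, 0, 0, 0, 0, 0.002, 0, 0, 0, 0, 0]}}

```text
time: 9.88
eef_pos: [0.6184, 0.1651, 0.0536]
tcp_rot: [0.993, 0.045, -0.107, 0.005]
contact_force: [-8.4, -1.0, 11.3]
opening: 0.693
finger_force: 45.7
```

Emit:
{"api": "carry_out", "payload": {"deltas": [-0.001, 0, -0.001, 0, 0, 0, -0.001, 0, -0.001, 0, 0, 0]}}

```text
time: 10.12
eef_pos: [0.6184, 0.1651, 0.0536]
tcp_rot: [0.993, 0.045, -0.105, 0.005]
contact_force: [-6.1, -1.1, 5.9]
opening: 0.693
finger_force: 45.3
```

Emit:
{"api": "carry_out", "payload": {"deltas": [0, 0, 0, 0, 0, 0, 0, 0, 0, 0, 0, 0, 0, 0, 0, 0, 0, 0], "grip": 92}}

```text
time: 10.5
eef_pos: [0.6192, 0.165, 0.0525]
tcp_rot: [0.994, 0.045, -0.104, 0.005]
contact_force: [-0.3, 0.6, -0.3]
opening: 0.921
finger_force: 0.0
```

Emit:
{"api": "carry_out", "payload": {"deltas": [0, 0, -0.02, 0, 0, 0, 0, 0, -0.05, 0, 0, 0, 0, 0, -0.09, 0, 0, 0, 0, 0, -0.12, 0, 0, 0]}}

```text
time: 11.0
eef_pos: [0.6451, 0.1674, 0.1742]
tcp_rot: [0.994, 0.045, -0.102, 0.005]
contact_force: [0.5, -0.1, -0.2]
opening: 0.922
finger_force: 0.0
```

```bash
python3 -c "
from h import *
delta([.616,-.274,.2],down(.054))
pic,d,P=world_cloud('side');cv2.imwrite('pics/s3.png',cv2.resize(pic[240:430,190:420,::-1],None,fx=3,fy=3))
"
```

```text
t 11.0 pos [0.6451 0.1674 0.1742] F [ 0.5 -0.1 -0.2] chute [0.0879 0.0588 0.1497] open 0.922
delta [-0.0724  0.437  -0.0115] [0.0035 0.2036 0.0356]
```

View pics/s3.png

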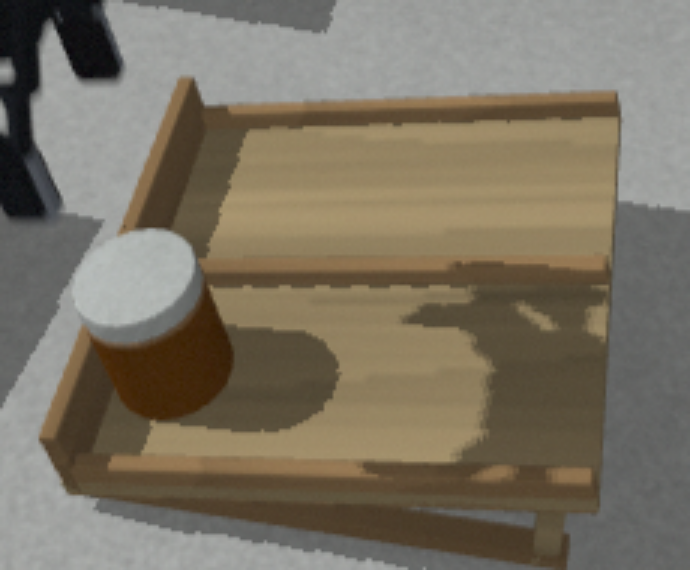

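The side crop shows the jar standing flat on the floor of the +y lane, its base against the stop at about (120,370). On to the carton.

Emit:
{"api": "carry_out", "payload": {"deltas": [-0.008, 0.05, -0.004, 0, 0.03, 0, -0.016, 0.1, -0.008, 0, 0.07, 0.01, -0.026, 0.155, -0.01, 0, 0.11, 0.015, -0.036, 0.21, -0.012, 0, 0.15, 0.02, -0.044, 0.265, -0.012, 0, 0.2, 0.035], "grip": 100}}

```text
time: 11.68
eef_pos: [0.6271, -0.1022, 0.1922]
tcp_rot: [1.0, 0.027, -0.002, 0.002]
contact_force: [-0.3, 0.1, 0.3]
opening: 1.005
finger_force: 0.0
```

```bash
python3 -c "
from h import *
delta([.616,-.274,.18],down(.054))"
```

```text
t 11.68 pos [ 0.6271 -0.1022  0.1922] F [-0.3  0.1  0.3] chute [ 0.0421 -0.2079  0.1584] open 1.005
delta [-0.0204  0.1709  0.0131] [0.0047 0.0045 0.0008]
```

Emit:
{"api": "carry_out", "payload": {"deltas": [-0.006, 0.05, 0.004, 0, 0, 0, -0.012, 0.1, 0.008, 0, 0, 0, -0.018, 0.15, 0.012, 0, 0, 0, -0.02, 0.17, 0.013, 0.004, 0.004, 0, -0.02, 0.17, 0.013, 0.004, 0.004, 0]}}

```text
time: 12.3
eef_pos: [0.6161, -0.2721, 0.179]
tcp_rot: [1.0, 0.026, -0.002, -0.0]
contact_force: [-0.2, 0.8, -0.9]
opening: 0.999
finger_force: 0.0
```

```bash
python3 -c "
from h import *
delta([.616,-.274,.022],down(.054))
pic,d,P=world_cloud('top')
def sel(u0,u1,v0,v1,zl,zh):
    Q=P[v0:v1,u0:u1].reshape(-1,3);return Q[(Q[:,2]>zl)&(Q[:,2]<zh)]
Q=P[190:330,150:300].reshape(-1,3);Q=Q[~np.isnan(Q[:,0])];C=RC.inv().apply(Q-O);q=C[(C[:,2]>.065)&(C[:,2]<.08)&(C[:,1]>0)]
print('jar in chute',cv2.minEnclosingCircle(q[:,:2].astype(np.float32)*1000),q.mean(0),q[:,2].std())
pic,d=ctrl.read_camera('wrist')
cv2.imwrite('pics/w2.png',pic[...,::-1])"
```

```text
t 12.3 pos [ 0.6161 -0.2721  0.179 ] F [-0.2  0.8 -0.9] chute [ 0.0188 -0.3761  0.1399] open 0.999
delta [0.0004 0.002  0.157 ] [-0.0007  0.0036 -0.0011]
jar in chute ((86.82210540771484, 58.49617385864258), 31.00807762145996) [0.08497583 0.05844606 0.07085266] 0.0018483352294092542
```

View pics/w2.png

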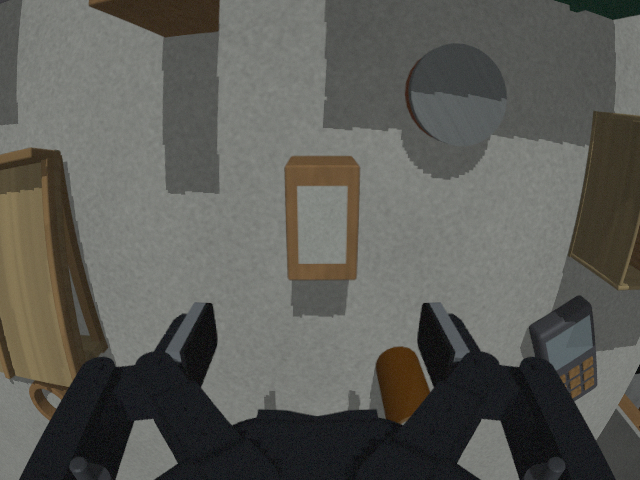

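The jar measures x ≈ 85–87 mm and y ≈ 58 mm in the chute frame, so it is seated. The wrist picture shows the carton at (322,220), straight and centred between the fingers. I'll descend.

Emit:
{"api": "carry_out", "payload": {"deltas": [0, 0.002, 0.05, 0, 0, 0, 0, 0.002, 0.1, 0, 0, 0, 0, 0.002, 0.135, 0, 0, 0, 0, 0.002, 0.156, 0, 0.003, 0, 0, 0.002, 0.156, 0, 0.003, 0]}}

```text
time: 13.02
eef_pos: [0.6152, -0.2715, 0.0214]
tcp_rot: [1.0, 0.028, -0.002, -0.001]
contact_force: [0.2, 0.1, -0.3]
opening: 1.0
finger_force: 0.0
```

Emit:
{"api": "carry_out", "payload": {"deltas": [0, 0, 0, 0, 0, 0, 0, 0, 0, 0, 0, 0, 0, 0, 0, 0, 0, 0, 0, 0, 0, 0, 0, 0, 0, 0, 0, 0, 0, 0], "grip": 35, "grip_force": 35}}

```text
time: 13.65
eef_pos: [0.6174, -0.2742, 0.0255]
tcp_rot: [1.0, 0.027, 0.001, 0.001]
contact_force: [0.7, 0.5, 5.7]
opening: 0.627
finger_force: 39.5
```

Emit:
{"api": "carry_out", "payload": {"deltas": [0, 0, -0.01, 0, 0, 0, 0, 0, -0.04, 0, 0, 0, 0, 0, -0.08, 0, 0, 0, 0, 0, -0.12, 0, 0, 0, 0, 0, -0.14, 0, 0, 0]}}

```text
time: 14.28
eef_pos: [0.6163, -0.2735, 0.1652]
tcp_rot: [1.0, 0.027, 0.001, 0.001]
contact_force: [-0.1, -0.0, -2.0]
opening: 0.628
finger_force: 38.7
```

```bash
python3 -c "
from h import *
p=chute(-.065,-.06,.026+.05);delta(p,TILT);print(p)"
```

```text
t 14.28 pos [ 0.6163 -0.2735  0.1652] F [-0.1 -0.  -2. ] chute [ 0.0217 -0.3775  0.1264] open 0.628
delta [-0.1072 -0.3137  0.0308] [-0.0027 -0.2105 -0.0378]
[0.49198729 0.0338307  0.13385348]
```

Emit:
{"api": "carry_out", "payload": {"deltas": [-0.01, -0.03, 0, 0, -0.02, 0, -0.025, -0.075, 0, 0, -0.06, -0.01, -0.042, -0.125, 0, 0, -0.1, -0.02, -0.06, -0.175, 0, 0, -0.14, -0.03, -0.075, -0.22, 0, 0, -0.18, -0.036]}}

```text
time: 14.9
eef_pos: [0.527, -0.0558, 0.1616]
tcp_rot: [0.995, 0.045, -0.092, 0.002]
contact_force: [1.6, 0.5, -2.5]
opening: 0.626
finger_force: 38.5
```

```bash
python3 -c "
from h import *
p=chute(-.065,-.06,.026+.045);delta(p,TILT)"
```

```text
t 14.9 pos [ 0.527  -0.0558  0.1616] F [ 1.6  0.5 -2.5] chute [-0.0448 -0.1525  0.1086] open 0.626
delta [-0.0212 -0.0923  0.0376] [-0.005  -0.0249 -0.0009]
```

Emit:
{"api": "carry_out", "payload": {"deltas": [-0.01, -0.04, 0.004, -0.002, -0.01, 0, -0.018, -0.075, 0.014, -0.005, -0.02, 0, -0.021, -0.092, 0.028, -0.005, -0.025, 0, -0.021, -0.092, 0.038, -0.005, -0.025, 0, -0.021, -0.092, 0.038, -0.005, -0.025, 0]}}

```text
time: 15.52
eef_pos: [0.4925, 0.0307, 0.1282]
tcp_rot: [0.994, 0.045, -0.104, 0.005]
contact_force: [0.0, 0.8, -2.7]
opening: 0.626
finger_force: 38.5
```

```bash
python3 -c "
from h import *
p=chute(-.065,-.06,.026);delta(p,TILT)"
```

```text
t 15.53 pos [0.4925 0.0307 0.1282] F [ 0.   0.8 -2.7] chute [-0.0636 -0.0632  0.0706] open 0.626
delta [-0.0014 -0.0032  0.0445] [ 0.001 -0.001 -0.002]
```

Emit:
{"api": "carry_out", "payload": {"deltas": [0, -0.002, 0.02, 0, 0, 0, 0, -0.002, 0.034, 0, 0, 0, 0, -0.002, 0.041, 0, 0, 0, 0, -0.002, 0.043, 0, 0, 0, 0, -0.002, 0.043, 0, 0, 0]}}

```text
time: 16.15
eef_pos: [0.4846, 0.0325, 0.088]
tcp_rot: [0.994, 0.045, -0.102, 0.005]
contact_force: [0.4, -0.3, -2.2]
opening: 0.625
finger_force: 38.6
```

Emit:
{"api": "carry_out", "payload": {"deltas": [0, 0, 0.001, 0, 0, 0, 0, 0, 0.002, 0, 0, 0, 0, 0, 0.002, 0, 0, 0]}}

```text
time: 16.52
eef_pos: [0.4838, 0.0327, 0.0857]
tcp_rot: [0.994, 0.046, -0.103, 0.005]
contact_force: [0.4, -0.7, -2.7]
opening: 0.623
finger_force: 38.6
```

```bash
python3 -c "
from h import *
p=chute(.07,-.06,.026);delta(p,TILT)"
```

```text
t 16.52 pos [0.4838 0.0327 0.0857] F [ 0.4 -0.7 -2.7] chute [-0.063  -0.0604  0.0272] open 0.623
delta [ 0.133  -0.0006  0.0017] [ 0.0012 -0.0037 -0.0012]
```

Emit:
{"api": "carry_out", "payload": {"deltas": [0, 0, 0.001, 0, -0.003, 0, 0, 0, 0.002, 0, -0.003, 0, 0, 0, 0.003, 0, -0.003, 0, 0, 0, 0.003, 0, -0.003, 0]}}

```text
time: 17.02
eef_pos: [0.4839, 0.0325, 0.0844]
tcp_rot: [0.994, 0.046, -0.104, 0.006]
contact_force: [-2.2, 1.4, 5.6]
opening: 0.625
finger_force: 39.4
```

Emit:
{"api": "carry_out", "payload": {"deltas": [0, 0, 0.001, 0, 0, 0, 0, 0, 0.001, 0, 0, 0]}}

```text
time: 17.27
eef_pos: [0.4838, 0.0326, 0.0843]
tcp_rot: [0.994, 0.046, -0.104, 0.006]
contact_force: [-5.0, 1.1, 9.8]
opening: 0.623
finger_force: 39.9
```

Emit:
{"api": "carry_out", "payload": {"deltas": [0.008, 0, -0.001, 0, 0, 0, 0.022, 0, -0.001, 0, 0, 0, 0.036, 0, -0.001, 0, 0, 0, 0.05, 0, -0.001, 0, 0, 0, 0.06, 0, -0.001, 0, 0, 0]}}

```text
time: 17.9
eef_pos: [0.5429, 0.0377, 0.0717]
tcp_rot: [0.994, 0.046, -0.104, 0.006]
contact_force: [-3.3, -1.1, 7.6]
opening: 0.626
finger_force: 39.6
```

Emit:
{"api": "carry_out", "payload": {"deltas": [0.012, 0, 0, 0, 0, 0, 0.027, 0, 0, 0, 0, 0, 0.042, 0, 0, 0, 0, 0, 0.055, 0, 0, 0, 0, 0, 0.064, 0, 0, 0, 0, 0]}}

```text
time: 18.52
eef_pos: [0.6052, 0.0435, 0.0584]
tcp_rot: [0.994, 0.046, -0.104, 0.006]
contact_force: [-3.1, 0.0, 7.6]
opening: 0.622
finger_force: 39.5
```

```bash
python3 -c "
from h import *
p=chute(.07,-.06,.026);delta(p,TILT)"
```

```text
t 18.52 pos [0.6052 0.0435 0.0584] F [-3.1  0.   7.6] chute [ 0.0618 -0.0609  0.0259] open 0.622
delta [ 0.0082 -0.0009 -0.0001] [ 0.0017 -0.0008 -0.0012]
```

Emit:
{"api": "carry_out", "payload": {"deltas": [0.003, 0, 0, 0, 0, 0, 0.006, 0, 0, 0, 0, 0, 0.008, 0, 0, 0, 0, 0, 0.009, 0, 0, 0, 0, 0]}}

```text
time: 19.02
eef_pos: [0.6136, 0.0442, 0.0567]
tcp_rot: [0.994, 0.046, -0.104, 0.006]
contact_force: [-2.7, -0.4, 6.6]
opening: 0.626
finger_force: 39.6
```

Emit:
{"api": "carry_out", "payload": {"deltas": [0.001, 0, 0, 0, 0, 0, 0.002, 0, 0, 0, 0, 0, 0.002, 0, 0, 0, 0, 0]}}

```text
time: 19.4
eef_pos: [0.6154, 0.0444, 0.0563]
tcp_rot: [0.994, 0.046, -0.104, 0.006]
contact_force: [-3.5, -0.5, 6.8]
opening: 0.629
finger_force: 39.6
```

Emit:
{"api": "carry_out", "payload": {"deltas": [0.001, 0, 0, 0, 0, 0, 0.002, 0, 0, 0, 0, 0, 0.002, 0, 0, 0, 0, 0]}}

```text
time: 19.77
eef_pos: [0.6154, 0.0444, 0.0564]
tcp_rot: [0.993, 0.046, -0.107, 0.006]
contact_force: [-9.1, -1.0, 11.8]
opening: 0.625
finger_force: 40.0
```

Emit:
{"api": "carry_out", "payload": {"deltas": [-0.001, 0, -0.001, 0, 0, 0, -0.001, 0, -0.001, 0, 0, 0]}}

```text
time: 20.02
eef_pos: [0.6154, 0.0444, 0.0564]
tcp_rot: [0.993, 0.046, -0.105, 0.006]
contact_force: [-5.0, -1.7, 7.3]
opening: 0.631
finger_force: 39.5
```

Emit:
{"api": "carry_out", "payload": {"deltas": [0, 0, 0, 0, 0, 0, 0, 0, 0, 0, 0, 0, 0, 0, 0, 0, 0, 0], "grip": 88}}

```text
time: 20.4
eef_pos: [0.6161, 0.0448, 0.0551]
tcp_rot: [0.994, 0.046, -0.104, 0.005]
contact_force: [-0.3, 0.0, 0.0]
opening: 0.882
finger_force: 0.0
```

Emit:
{"api": "carry_out", "payload": {"deltas": [0, 0, -0.02, 0, 0, 0, 0, 0, -0.05, 0, 0, 0, 0, 0, -0.09, 0, 0, 0, 0, 0, -0.12, 0, 0, 0]}}

```text
time: 20.9
eef_pos: [0.6422, 0.0472, 0.1767]
tcp_rot: [0.994, 0.046, -0.102, 0.006]
contact_force: [-0.4, 0.6, 0.1]
opening: 0.88
finger_force: 0.0
```

Emit:
{"api": "carry_out", "payload": {"deltas": [0, 0.05, -0.005, 0, 0, 0, 0, 0.1, -0.01, 0, 0, 0, 0, 0.15, -0.01, 0, 0, 0, 0, 0.2, -0.01, 0, 0, 0, 0, 0.23, -0.01, 0, 0, 0]}}

```text
time: 21.52
eef_pos: [0.6643, -0.1841, 0.1846]
tcp_rot: [0.994, 0.045, -0.103, 0.006]
contact_force: [-0.1, 0.8, -0.7]
opening: 0.884
finger_force: 0.0
```

```bash
python3 -c "
from h import *
pic,d,P=world_cloud('top')
Q=P[190:330,150:300].reshape(-1,3);Q=Q[~np.isnan(Q[:,0])];C=RC.inv().apply(Q-O)
q=C[(C[:,2]>.065)&(C[:,2]<.08)&(C[:,1]>0)]
print('jar',cv2.minEnclosingCircle(q[:,:2].astype(np.float32)*1000),q.mean(0))
q=C[(C[:,2]>.053)&(C[:,2]<.068)&(C[:,1]<0)]
print('carton',cv2.minAreaRect(q[:,:2].astype(np.float32)*1000),q.mean(0))
q=C[(C[:,2]>.03)&(C[:,2]<.04)&(abs(C[:,1])<.1)&(C[:,0]>.1)]
print('stop x',np.percentile(q[:,0],[3,50,97]))
A=np.c_[pic[170:360,130:320,::-1]]
pic,d,P=world_cloud('side');B=pic[240:430,190:420,::-1]
cv2.imwrite('pics/f.png',np.hstack([cv2.resize(A,(380,380)),cv2.resize(B,(420,380))]))
print(ctrl.get_state()['contact_force'])"
```

```text
jar ((85.56246185302734, 59.61354446411133), 31.222427368164062) [0.08509218 0.0586571  0.07081592]
carton ((71.17110443115234, -60.69527053833008), (54.37765884399414, 92.1627197265625), 89.96490478515625) [ 0.07045743 -0.06010988  0.05915641]
stop x [0.11561849 0.12057186 0.12661352]
[-1.25213261  0.07471443 -1.2764893 ]
```

View pics/f.png

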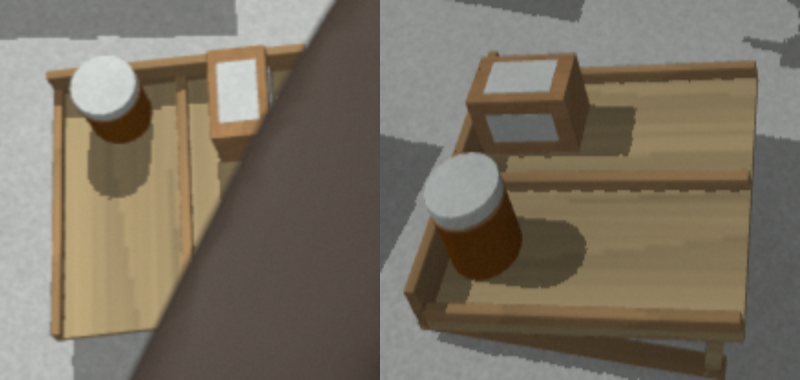

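Both things stand flat on the floor against the stop. The jar is at chute (85, 59) mm and the carton at (70, -60) mm, lengthwise, and the arm is clear. I'll hand the job in.

```bash
python3 -c "
from plant import ctrl
print(ctrl.sign_off())"
```

```text
the job is handed in; nothing more can be done
None
```

The jar was set down and slid to the stop first, then the carton lengthwise in the other lane. Both stand on the tray floor against the stop, and I handed the job in at about 22 s with the arm clear.

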